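# Gauge the thinnest sample rod in the taper gauge

### The arm

A 6-joint arm with a two-finger parallel gripper is mounted at the origin on the work surface. World frame = base frame: x ahead of the robot, y to its left, z up, the work surface at z = 0. Lengths are in m, angles in rad, forces in N, time in s.
With the tool pointing down it reaches from about 0.35 to 0.775 m from the base axis. Payload 7.3 kg.
Tool frame: the origin (TCP) lies at the very end of the fingers, on their centre line; the grasp point (between the pads) lies 19 mm behind it; z points along the fingers, y is the line along which they close (so a half turn about z gives the same grasp; the last joint's range is limited). The gripper opens to 92 mm and grips with 3 to 60 N. Pads are 19 mm wide; open, the fingers measure 130 mm over their backs; the gripper's body (75 mm by 190 mm) begins 47 mm behind the grasp point.
Start: joints at [1.022, 0.342, 1.524, -0, 1.275, -0.146], TCP at [0.206, 0.483, 0.227] pointing down, gripper open.
Joint ranges: [-2.53, 2.53], [-0.77, 2.02], [0.04, 2.7], [-1, 4.14], [0.28, 2.66], [-3.11, 3.11]. Speed limits (rad/s): [2.57, 2.57, 3.14, 3.14, 3.14, 3.14].

### API

Orientations are given as [roll, pitch, yaw] about the fixed x, y, z axes, in that order (R = Rz(yaw) Ry(pitch) Rx(roll)).
In Python, from cell import observe, read_camera, get_calibration, hand_in, search_frame gives the robot as it stands.
- The arm moves only by the tool step_arm, never from a script. Its argument "commands" is a list of rows, each an object with "translation": the shift along the tool's x, y, z in mm, a list of three; "roll": the turn about the tool's z in rad. In form: [{"translation": [x, y, z], "roll": roll}, ...]. A call has 1 to 20 rows; each row shifts and turns the commanded pose from where the row before left it, along the tool's axes as they then stand; what a row does not reach is not made up. A row lasts 1/12 s, in which the tool goes at most 41.7 mm and 7.16 degrees, less where a joint would pass 70% of its speed; a pose out of reach is approached as far as the arm can. A call is refused whole if a number of a shift passes 41.7 or a number of a turn 0.125, either way. A call with a gripper value outside its range is refused whole. "fingers" is the opening, from 0 (shut) to 1 (fully open), set as the call begins (left out, the last holds). The fingers move at their own pace and stop on an object; "grip_force" is the grip in N (left out, the last holds). Time passes only in rows, so rows that do not move let the fingers close. It gives the time, the measured TCP pose, the force, the opening and the grip force at its end, in the units of the state.
- observe(): the state, without advancing time (a new reading comes with each control period).
- read_camera(name): name is "side" or "top"; returns the picture (400x640x3 uint8, red, green, blue); there is no depth.
- get_calibration(name): a dict with "camera_matrix" (3x3 intrinsics, pixels), "dist_coeffs" ([k1, k2, p1, p2, k3] as OpenCV has them; the pictures are not rectified), "world_from_camera" (4x4, takes a point from camera to world coordinates). Camera axes: x right, y up, looking along -z (the intrinsics and any distortion apply to the point x, -y, -z); pixel columns grow to the right and rows downward; lengths in m; the calibration is good to about 2 mm. A picture is of the moment at which its call begins. get_calibration takes no time and is no camera call.
- hand_in(): hands the job in; it is judged then, once.
Trained networks look in the newest picture that a camera, given by its name, has taken for a name from the list of things; names that differ only in an ending like _2 or _b are one class to them, and where a whole thing is asked for, a point or a joint stands for the part that bears it (a point fixed in the world has none). Each returns a list of dicts, best first, with "confidence" (0 to 1); they miss things now and then, are a little off and sometimes report something else, mostly with a low value. They report only what shows in the picture. A call takes as long as a camera call. They do not tell look-alikes from the thing itself.
- search_frame(camera, name): "at" ([x, y, z] in m, in world coordinates, good to about 4 mm: the middle of the surface that is visible of it).
The state is a dict: "time": time; "qpos": joint angles; "qvel": joint speeds; "joint_efforts": joint torques, N m; "tool_pos": TCP position; "tool_rot": TCP orientation; "contact_force": force on the tool from outside, world axes, zero at the start; "torque": the same for the moment, N m; "opening": finger opening in m; "grip_force": force on a finger pad.
Only numpy, scipy, OpenCV 4.12 (cv2) and the standard library are available. Lean on these libraries where they do the work, as an engineer would, in place of code of your own. Each camera call takes 0.05 s, during which the arm holds its last target. There are 200 camera calls.

### The job

A rod from the last measurement still stands in the slot of the taper gauge: take it out and stand it upright in the empty compartment of the rack. Then stand the thinnest rod of the rack upright in the wide end of the slot, on its floor, slide it along until it wedges firmly between both jaws, and leave it standing there. Last, move the cursor of the gauge until its pointer is level with the middle of the wedged rod; leave the other rods in the rack and the glassware and bottle alone.

Things in the scene. Friction and masses are not known exactly. Their poses are not given: they have to be found in the camera images.
- gauge: Fixed taper gauge: grey painted plate 240x170x8 mm, two bright jaws 35 mm high with a narrowing slot between them, cursor rail at +y. Origin on the bench, 15 mm to -y of the plate's centre; x along the slot from wide mouth (-100 mm) to narrow end, z up; slot floor at z = 8 mm. Slot 42-50 mm wide at the mouth, 0.2 mm narrower per mm of x; its centre line is parallel to x at the mean y of the jaw origins.
- jaw_right: Right jaw, a bright steel bar 190x30x35 mm fixed on the gauge. Origin on its slot face at the mouth, at the slot floor; x along the face to the narrow end (turned 5.7 degrees from the gauge's x); the face is y = 0, the bar lies at y < 0. A rod touching it has its axis at y = its radius.
- jaw_left: Left jaw, mirror image: origin on its slot face at the mouth, at the slot floor; x along the face (turned -5.7 degrees), bar at y > 0; a touching rod has its axis at y = minus its radius. Clamped fast, each time at another setting (0 to 8 mm further in towards the gauge's -y), so where a rod wedges has to be found.
- cursor (a joint): Position of the cursor along its rail, 0 to 0.17 m, growing along the gauge's x; it stays where it is left (about 2 N of friction).
- pointer (a point): Tip of the cursor's steel pointer, a flat finger 5 mm wide, 48 mm above the bench, reaching over the left jaw to 30 mm from the gauge's x axis. Its axes are the gauge's. It is level with the rod when both have the same gauge x.
- cursor_grip (a point): Place to grip on the cursor: upright grey plastic tab 14 mm thick along the gauge's x, 26 mm wide, top 117 mm above the bench; this point is in its middle, 17 mm below its top, 80 mm to the +y side of the gauge's x axis, at the same gauge x as the pointer.
- rack: Fixed white open-topped rack 240x64x45 mm, four compartments in a row along its x, each 54x54 mm inside, walls and floor 5 mm thick. Origin at the centre of its underside. Compartment centres at x = -88, -29, +29, +88 mm; the one at +88 starts empty. Stands at any yaw, on either side of the bench.
- rod_thin: The thinnest rod, to be gauged; starts in any of the three filled compartments. Plain bare aluminium round rod, 130 mm long, standing upright; diameter 22 mm, mass about 135 g. Origin at the centre of its underside, z up along the rod.
- rod_mid: Stays in the rack. Plain bare aluminium round rod, 130 mm long, standing upright; diameter 28 mm, mass about 215 g. Origin at the centre of its underside, z up along the rod.
- rod_thick: Stays in the rack. Plain bare aluminium round rod, 130 mm long, standing upright; diameter 34 mm, mass about 320 g. Origin at the centre of its underside, z up along the rod.
- rod_last: The rod left from the last measurement, standing loosely in the wide part of the gauge slot on the slot floor. Plain bare aluminium round rod, 130 mm long, standing upright; diameter 32 mm, mass about 280 g. Origin at the centre of its underside, z up along the rod.
- wash_bottle: Loose white plastic wash bottle, 60 mm across, 141 mm tall with its spout, between or beyond gauge and rack; to be left alone. Origin at the centre of its underside.
- flask: Loose glass conical flask, 64 mm across, 113 mm tall, between or beyond gauge and rack; to be left alone. Origin at the centre of its underside.
- beaker: Loose glass beaker, 64 mm across, 85 mm tall, between or beyond gauge and rack; to be left alone. Origin at the centre of its underside.
Mind the look-alikes: they are no part of the job. Leave any black or green look-alike of the rod_last alone.

How it is judged:
By the outcome, as a careful person would: the job done as asked, in the order asked, and still so for the second after the job is handed in, with the robot touching nothing.
It also fails if it takes over 72 s, if anything falls off the work surface, if the arm or the gripper's body presses on something with over 40 N, if the wrist force passes 120 N, or if a joint passes its speed limit or range.

## Working session

There is one attempt and no reset: what is moved stays moved. The work goes in short steps, Python scripts to look and compute and a tool call to move; the robot and the scene stay as the last step left them, time stands still between calls to the robot, and variables do not carry over. Pictures are saved under pics/ and viewed, at most 10 in all, crops included, and the job is handed in when it is done.

Besides the shell and the picture viewer there is one more tool, called after "Request:" in YAML: its name, and indented under it one key for each argument. step_arm: Moves the arm, as the interface text tells. Its arguments: {"type":"object","properties":{"commands":{"type":"array"},"fingers":{"type":"number"},"grip_force":{"type":"number"}},"required":["commands"]}

```bash
mkdir -p pics; ls; cat > h.py <<'E'
import numpy as np, cv2
from cell import *
def save(n,f):
    im=read_camera(n); cv2.imwrite('pics/'+f,cv2.cvtColor(im,cv2.COLOR_RGB2BGR)); return im
def cal(n):
    c=get_calibration(n); return np.array(c['camera_matrix'],float),np.array(c['dist_coeffs'],float),np.array(c['world_from_camera'],float)
def ray(n,px,z):
    K,d,T=cal(n); u=cv2.undistortPoints(np.array([[px]],float),K,d)[0,0]
    r=T[:3,:3]@np.array([u[0],-u[1],-1]); o=T[:3,3]; return o+r*(z-o[2])/r[2]
def proj(n,P):
    K,d,T=cal(n); p=(np.atleast_2d(P)-T[:3,3])@T[:3,:3]; p=p*[1,-1,-1]
    return cv2.projectPoints(p,np.zeros(3),np.zeros(3),K,d)[0][:,0]
E
python3 - <<'E'
from h import *
for n in('top','side'):
    save(n,n+'0.png'); print(n,cal(n)[2].round(3).tolist(),cal(n)[0].round(0).tolist())
    for t in ['gauge','jaw_right','jaw_left','cursor','pointer','cursor_grip','rack','rod_thin','rod_last','wash_bottle','flask','beaker']:
        print(t,[(np.round(r['at'],3).tolist(),round(r['confidence'],2)) for r in search_frame(n,t)])
s=observe();print(s)
E
```

```text
pics
top [[0.021, 0.99, -0.138, 0.422], [-0.999, 0.018, -0.028, 0.041], [-0.025, 0.139, 0.99, 1.094], [0.0, 0.0, 0.0, 1.0]] [[466.0, 0.0, 320.0], [0.0, 466.0, 195.0], [0.0, 0.0, 1.0]]
gauge [([0.593, 0.239, 0.022], 0.59)]
jaw_right [([0.577, -0.139, 0.126], 0.67)]
jaw_left [([0.6, 0.251, 0.045], 0.92)]
cursor [([0.548, 0.33, 0.051], 0.49)]
pointer [([0.544, 0.322, 0.05], 0.52)]
cursor_grip [([0.542, 0.332, 0.052], 0.56)]
rack [([0.588, -0.252, 0.014], 0.85)]
rod_thin []
rod_last [([0.53, 0.419, 0.105], 0.88), ([0.391, 0.351, 0.113], 0.83), ([0.384, 0.263, 0.129], 0.6), ([0.512, 0.253, 0.134], 0.56), ([0.375, 0.197, 0.129], 0.55), ([0.543, 0.33, 0.052], 0.45)]
wash_bottle [([0.721, -0.007, 0.081], 0.83), ([0.515, 0.252, 0.133], 0.19)]
flask [([0.592, 0.004, 0.045], 0.92)]
beaker [([0.456, 0.021, 0.022], 0.95)]
side [[0.99, 0.093, -0.104, 0.464], [-0.139, 0.672, -0.728, -0.715], [0.002, 0.735, 0.678, 0.825], [0.0, 0.0, 0.0, 1.0]] [[474.0, 0.0, 321.0], [0.0, 474.0, 199.0], [0.0, 0.0, 1.0]]
gauge [([0.587, 0.214, 0.024], 0.92)]
jaw_right [([0.568, 0.193, 0.04], 0.81)]
jaw_left [([0.603, 
[... 610 characters left out ...]
, 0.003, 0.058], 0.56)]
{'time': 1.3, 'qpos': array([ 1.02197640e+00,  3.42016729e-01,  1.52409486e+00, -2.19010895e-05,
        1.27539818e+00, -1.46015580e-01]), 'qvel': array([ 0.0020255 , -0.00020631, -0.00090777, -0.0010556 ,  0.00034757,
       -0.00026551]), 'joint_efforts': array([-2.45766285e-03, -4.31128728e+01, -2.44480580e+01,  7.16536003e-02,
        4.84651246e-02,  2.73503946e-05]), 'tool_pos': array([0.20580421, 0.48300279, 0.22673362]), 'tool_rot': array([3.14151370e+00, 3.27897432e-05, 2.73879468e+00]), 'contact_force': array([-0.39511805, -1.07680574,  0.28525782]), 'torque': array([-0.01350349, -0.02003108,  0.00810415]), 'grip_force': 0.0, 'opening': 0.09167700851401435}
```

View pics/top0.png

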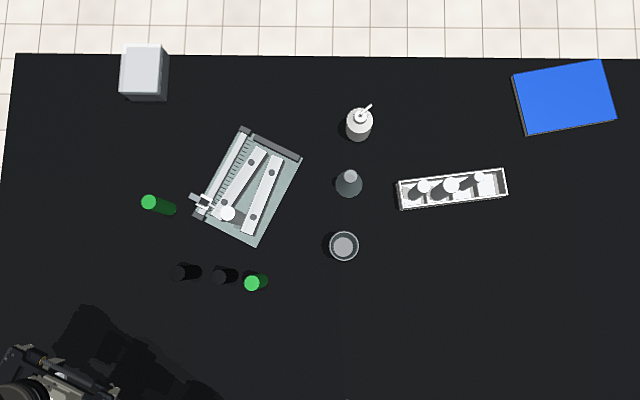

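View pics/side0.png

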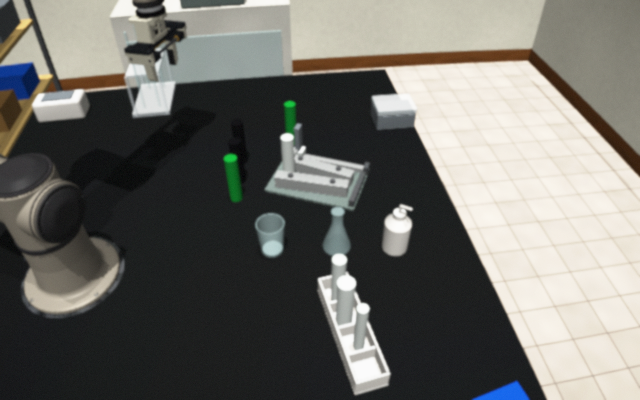

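The top view shows rod_last as the bare aluminium rod in the slot at (227,213). The green rods at (149,202) and (252,283) and the black ones at (185,272) and (222,277) are look-alikes. The rack rods are at (424,187), (451,185) and (480,177), with the empty compartment at the right end. In the side view rod_last is at (288,155), and the rack rods have their tops at (339,260), (346,284) and (362,309). The third looks thinnest. I'll confirm that in one enlarged crop.

```bash
python3 - <<'E'
import cv2,numpy as np
t=cv2.imread('pics/top0.png');s=cv2.imread('pics/side0.png')
r=lambda i,x,y,w,h,W,H:cv2.resize(i[y:y+h,x:x+w],(W,H),interpolation=cv2.INTER_CUBIC)
a=np.hstack([r(t,185,120,120,130,400,433)[:300*2], r(s,300,245,100,150,289,433)])
b=r(t,390,160,125,55,364,160); b=cv2.copyMakeBorder(b,0,0,0,a.shape[1]-364,cv2.BORDER_CONSTANT)
cv2.imwrite('pics/crop0.png',np.vstack([a,b]))
E
```

```text
(no output)
```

View pics/crop0.png

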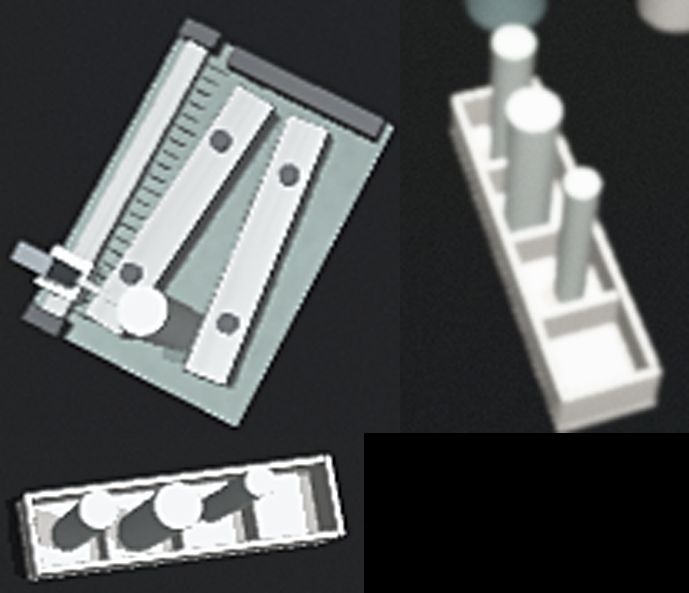

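```bash
cat > fit.py <<'E'
from h import *
from scipy.optimize import least_squares
A=lambda p:np.array([185,120])+(np.array(p,float)+.5)/(400/120)-.5
B=lambda p:np.array([390,160])+(np.array(p,float)-[0,433]+.5)/2.912-.5
a5=np.arctan(.1)
def Rz(a): return np.array([[np.cos(a),-np.sin(a)],[np.sin(a),np.cos(a)]])
def gp(q):
    s=q[3]; P=[[120,-70,8],[-120,-70,8]]
    for l in [(190,0),(190,-30),(0,0),(0,-30)]: P.append([*(np.array([-100,-25])+Rz(a5)@l),43])
    for l in [(190,0),(190,30),(0,30)]: P.append([*(np.array([-100,25-s])+Rz(-a5)@l),43])
    P=np.array(P,float)/1000; P[:,:2]=P[:,:2]@Rz(q[2]).T+q[:2]; return P
obs=np.array([A(p) for p in [(393,125),(238,425),(287,116),(329,129),(183,372),(225,385),(273,103),(235,86),(80,315)]])
f=least_squares(lambda q:(proj('top',gp(q))-obs).ravel(),[.59,.23,-.47,4],x_scale=[.1,.1,.1,1],loss='soft_l1')
g=f.x;print('gauge',g.round(4),'\n',(proj('top',gp(g))-obs).round(1).tolist())
def rp(q):
    P=np.array([[-120,32,45],[120,32,45],[120,-32,45],[-120,-32,45]],float)/1000
    P[:,:2]=P[:,:2]@Rz(q[2]).T+q[:2]; return P
ob=np.array([B(p) for p in [(21,493),(329,455),(344,535),(37,578)]])
f=least_squares(lambda q:(proj('top',rp(q))-ob).ravel(),[.59,-.25,-1.5]);r=f.x
print('rack',r.round(4),(proj('top',rp(r))-ob).round(1).tolist())
w2g=lambda p:(Rz(g[2]).T@(np.array(p)[:2]-g[:2])*1000).round(1)
w2r=lambda p:(Rz(r[2]).T@(np.array(p)[:2]-r[:2])*1000).round(1)
g2w=lambda p:g[:2]+Rz(g[2])@(np.array(p)/1000)
r2w=lambda p:r[:2]+Rz(r[2])@(np.array(p)/1000)
if __name__=='__main__':
    L=ray('top',A((141,309)),.138);T=ray('top',B((261,483)),.135)
    print('last',L.round(4),w2g(L)); print('thin',T.round(4),w2r(T))
    for p in [(100,510),(179,505)]:print('others',w2r(ray('top',B(p),.135)))
    print('empty',r2w((88,0)).round(4)); print('side last px',proj('side',[*L]),'thin',proj('side',[*T]))
    print('rack/g side',proj('side',rp(r)).round().tolist())
    print('tab',w2g(ray('top',A((28,258)),.117)))
E
python3 fit.py
```

```text
gauge [ 0.5857  0.2303 -0.4435 -0.7367] 
 [[-0.0, 0.3], [-0.2, 0.9], [0.2, -0.6], [-0.4, -0.0], [0.3, -0.5], [-0.0, 0.3], [-0.6, 0.9], [0.1, -0.7], [0.7, -0.4]]
rack [ 0.5909 -0.228  -1.4195] [[0.6, 0.8], [-0.1, -0.2], [0.0, 0.1], [-0.5, -0.7]]
last [0.5165 0.2603 0.138 ] [-75.4  -2.6]
thin [ 0.6004 -0.2606  0.135 ] [33.7  4.5]
others [-82.1   0.6]
others [-26.3  -3.3]
empty [ 0.6041 -0.315 ]
side last px [[287.1993564  137.24988422]] thin [[362.08217652 308.98939417]]
rack/g side [[346.0, 271.0], [390.0, 373.0], [356.0, 384.0], [317.0, 278.0]]
tab [-79.1  83.1]
```

The thin rod is third in the rack, in the compartment next to the empty one. Rod_last is the bare aluminium rod in the slot. The fits agree with the given sizes to within a pixel.

Request:
step_arm:
  commands:
    - {"translation": [0, 0, 0], "roll": 0.124}
    - {"translation": [0, 0, 0], "roll": 0.124}
    - {"translation": [0, 0, 0], "roll": 0.124}
    - {"translation": [0, 0, 0], "roll": 0.124}
    - {"translation": [0, 0, 0], "roll": 0.124}
    - {"translation": [0, 0, 0], "roll": 0.124}
    - {"translation": [0, 0, 0], "roll": 0.124}
    - {"translation": [0, 0, 0], "roll": 0.124}
    - {"translation": [0, 0, 0], "roll": 0.124}
    - {"translation": [0, 0, 0], "roll": 0.124}
    - {"translation": [0, 0, 0], "roll": 0.124}
    - {"translation": [0, 0, 0], "roll": 0.124}
    - {"translation": [0, 0, 0], "roll": 0.124}
  fingers: 1

```text
time: 2.38
tool_pos: [0.2058, 0.483, 0.2268]
tool_rot: [-3.142, -0.0, 1.121]
contact_force: [0.5, -0.1, -0.8]
opening: 0.0923
grip_force: 0.0
```

Request:
step_arm:
  commands:
    - {"translation": [-7, 35, 0], "roll": 0}
    - {"translation": [-7, 35, 0], "roll": 0}
    - {"translation": [-7, 35, 0], "roll": 0}
    - {"translation": [-7, 35, 0], "roll": 0}
    - {"translation": [-7, 35, 0], "roll": 0}
    - {"translation": [-7, 35, 0], "roll": 0}
    - {"translation": [-7, 35, 0], "roll": 0}
    - {"translation": [-7, 35, 0], "roll": 0}
    - {"translation": [-7, 35, 0], "roll": 0}
    - {"translation": [-5, 35, 0], "roll": 0}
    - {"translation": [0, 26, 0], "roll": 0}
    - {"translation": [0, 0, 0], "roll": 0}

```text
time: 3.38
tool_pos: [0.5201, 0.2571, 0.2262]
tool_rot: [3.14, -0.0, 1.122]
contact_force: [0.9, -0.8, -0.6]
opening: 0.092
grip_force: 0.0
```

```bash
cat > go.py <<'E'
import sys,io,contextlib
with contextlib.redirect_stdout(io.StringIO()): from fit import *
# usage: go.py x y z angle_of_tool_y ; prints the shift in the tool's axes
def delta(x,y,z,ang):
    s=observe();p=s['tool_pos'];yaw=s['tool_rot'][2]
    d=Rz(yaw).T@(np.array([x,y])-p[:2])*1000
    da=(yaw-np.pi/2-ang+np.pi/2)%np.pi-np.pi/2
    ya=yaw-da; e=Rz(ya).T@(np.array([x,y])-p[:2])*1000
    print('t',s['time'],'pos',p.round(4),'rot',s['tool_rot'].round(4),'open',round(s['opening'],4),'F',s['contact_force'].round(1))
    print('now-axes dx %.1f dy %.1f dz %.1f roll %.3f | after roll dx %.1f dy %.1f'%(d[0],-d[1],(p[2]-z)*1000,da,e[0],-e[1]))
if __name__=='__main__':
    delta(*map(float,sys.argv[1:5]))
E
python3 go.py 0.5165 0.2603 0.085 -0.4435
```

```text
t 3.3833 pos [0.5201 0.2571 0.2262] rot [ 3.1397e+00 -1.0000e-04  1.1223e+00] open 0.092 F [ 0.9 -0.8 -0.6]
now-axes dx 1.3 dy -4.6 dz 141.2 roll -0.005 | after roll dx 1.3 dy -4.6
```

Request:
step_arm:
  commands:
    - {"translation": [1, -4.5, 20], "roll": -0.005}
    - {"translation": [0, 0, 30], "roll": 0}
    - {"translation": [0, 0, 30], "roll": 0}
    - {"translation": [0, 0, 30], "roll": 0}
    - {"translation": [0, 0, 21], "roll": 0}
    - {"translation": [0, 0, 10], "roll": 0}
    - {"translation": [0, 0, 0], "roll": 0}

```text
time: 3.97
tool_pos: [0.5108, 0.2627, 0.0835]
tool_rot: [-3.138, 0.003, 1.132]
contact_force: [-1.2, -0.3, 0.4]
opening: 0.0919
grip_force: 0.0
```

Request:
step_arm:
  commands:
    - {"translation": [0, 0, 0], "roll": 0}
    - {"translation": [0, 0, 0], "roll": 0}
    - {"translation": [0, 0, 0], "roll": 0}
    - {"translation": [0, 0, 0], "roll": 0}
    - {"translation": [0, 0, 0], "roll": 0}
    - {"translation": [0, 0, 0], "roll": 0}
    - {"translation": [0, 0, 0], "roll": 0}
    - {"translation": [0, 0, 0], "roll": 0}
  fingers: 0
  grip_force: 30

```text
time: 4.63
tool_pos: [0.5125, 0.2629, 0.0859]
tool_rot: [3.141, -0.0, 1.132]
contact_force: [-0.1, 0.1, -0.0]
opening: 0.043
grip_force: 0.0
```

Request:
step_arm:
  commands:
    - {"translation": [0, 4.5, 0], "roll": 0}
    - {"translation": [0, 0, 0], "roll": 0}
    - {"translation": [0, 0, 0], "roll": 0}
    - {"translation": [0, 0, 0], "roll": 0}

```text
time: 4.97
tool_pos: [0.5171, 0.2609, 0.0858]
tool_rot: [3.141, -0.0, 1.132]
contact_force: [1.4, -1.4, 0.7]
opening: 0.0319
grip_force: 30.0
```

Request:
step_arm:
  commands:
    - {"translation": [0, 0, 0], "roll": 0}
    - {"translation": [0, 0, 0], "roll": 0}

```text
time: 5.13
tool_pos: [0.5168, 0.261, 0.0858]
tool_rot: [3.141, -0.0, 1.132]
contact_force: [1.8, -1.0, 0.5]
opening: 0.0313
grip_force: 30.0
```

Request:
step_arm:
  commands:
    - {"translation": [0, 0, -10], "roll": 0}
    - {"translation": [0, 0, -25], "roll": 0}
    - {"translation": [0, 0, -30], "roll": 0}
    - {"translation": [0, 0, -30], "roll": -0.118}
    - {"translation": [0, 0, -30], "roll": -0.118}
    - {"translation": [0, 0, -25], "roll": -0.118}
    - {"translation": [0, 0, -15], "roll": -0.118}
    - {"translation": [0, 0, 0], "roll": -0.118}
    - {"translation": [0, 0, 0], "roll": 0}
    - {"translation": [0, 0, 0], "roll": 0}

```text
time: 5.97
tool_pos: [0.5158, 0.261, 0.2505]
tool_rot: [-3.14, -0.0, 1.718]
contact_force: [0.3, -0.3, -4.3]
opening: 0.0317
grip_force: 30.0
```

```bash
python3 go.py 0.6041 -0.315 0.0835 0.1513
```

```text
t 5.9667 pos [0.5158 0.261  0.2505] rot [-3.14   -0.      1.7184] open 0.0317 F [ 0.3 -0.3 -4.3]
now-axes dx -582.7 dy 2.6 dz 167.0 roll -0.004 | after roll dx -582.7 dy 0.5
```

Request:
step_arm:
  commands:
    - {"translation": [-15, 1, 0], "roll": 0}
    - {"translation": [-30, 0, 0], "roll": 0}
    - {"translation": [-36, 0, 0], "roll": 0}
    - {"translation": [-36, 0, 0], "roll": 0}
    - {"translation": [-36, 0, 0], "roll": 0}
    - {"translation": [-36, 0, 0], "roll": 0}
    - {"translation": [-36, 0, 0], "roll": 0}
    - {"translation": [-36, 0, 0], "roll": 0}
    - {"translation": [-36, 0, 0], "roll": 0}
    - {"translation": [-36, 0, 0], "roll": 0}
    - {"translation": [-36, 0, 0], "roll": 0}
    - {"translation": [-36, 0, 0], "roll": 0}
    - {"translation": [-36, 0, 0], "roll": 0}
    - {"translation": [-36, 0, 0], "roll": 0}
    - {"translation": [-36, 0, 0], "roll": 0}
    - {"translation": [-36, 0, 0], "roll": 0}
    - {"translation": [-24, 0, 0], "roll": 0}
    - {"translation": [-10, 0, 0], "roll": 0}
    - {"translation": [0, 0, 0], "roll": 0}
    - {"translation": [0, 0, 0], "roll": 0}

```text
time: 7.63
tool_pos: [0.6049, -0.3144, 0.2495]
tool_rot: [-3.14, -0.003, 1.72]
contact_force: [0.1, 0.5, -2.3]
opening: 0.0314
grip_force: 30.0
```

```bash
python3 go.py 0.6041 -0.315 0.0835 0.1513
```

```text
t 7.6333 pos [ 0.6049 -0.3144  0.2495] rot [-3.1401e+00 -2.6000e-03  1.7197e+00] open 0.0314 F [ 0.1  0.5 -2.3]
now-axes dx -0.5 dy -0.9 dz 166.0 roll -0.002 | after roll dx -0.5 dy -0.9
```

Request:
step_arm:
  commands:
    - {"translation": [-0.5, -1, 15], "roll": 0}
    - {"translation": [0, 0, 30], "roll": 0}
    - {"translation": [0, 0, 30], "roll": 0}
    - {"translation": [0, 0, 30], "roll": 0}
    - {"translation": [0, 0, 25], "roll": 0}
    - {"translation": [0, 0, 18], "roll": 0}
    - {"translation": [0, 0, 10], "roll": 0}
    - {"translation": [0, 0, 5], "roll": 0}
    - {"translation": [0, 0, 0], "roll": 0}
    - {"translation": [0, 0, 0], "roll": 0}
    - {"translation": [0, 0, 0], "roll": 0}

```text
time: 8.55
tool_pos: [0.6052, -0.316, 0.0895]
tool_rot: [3.139, 0.002, 1.722]
contact_force: [0.5, -0.8, -2.4]
opening: 0.0315
grip_force: 30.0
```

Request:
step_arm:
  commands:
    - {"translation": [0, 0, 1], "roll": 0}
    - {"translation": [0, 0, 1], "roll": 0}
    - {"translation": [0, 0, 0], "roll": 0}
    - {"translation": [0, 0, 0], "roll": 0}

```text
time: 8.88
tool_pos: [0.6043, -0.3159, 0.0859]
tool_rot: [3.141, 0.0, 1.722]
contact_force: [-0.2, 0.0, -2.9]
opening: 0.0315
grip_force: 30.0
```

Request:
step_arm:
  commands:
    - {"translation": [0, 0, 1], "roll": 0}
    - {"translation": [0, 0, 1], "roll": 0}
    - {"translation": [0, 0, 0.5], "roll": 0}
    - {"translation": [0, 0, 0], "roll": 0}
    - {"translation": [0, 0, 0], "roll": 0}

```text
time: 9.3
tool_pos: [0.6043, -0.3158, 0.0831]
tool_rot: [-3.141, -0.0, 1.722]
contact_force: [-0.0, -0.1, -3.1]
opening: 0.0315
grip_force: 30.0
```

Request:
step_arm:
  commands:
    - {"translation": [0, 0, 0.7], "roll": 0}
    - {"translation": [0, 0, 0], "roll": 0}
    - {"translation": [0, 0, 0], "roll": 0}

```text
time: 9.55
tool_pos: [0.6044, -0.316, 0.0829]
tool_rot: [3.141, 0.0, 1.722]
contact_force: [-1.0, 0.1, -0.0]
opening: 0.0316
grip_force: 30.0
```

Request:
step_arm:
  commands:
    - {"translation": [0, 0, 0], "roll": 0}
    - {"translation": [0, 0, 0], "roll": 0}
    - {"translation": [0, 0, 0], "roll": 0}
    - {"translation": [0, 0, 0], "roll": 0}
    - {"translation": [0, 0, 0], "roll": 0}
    - {"translation": [0, 0, 0], "roll": 0}
    - {"translation": [0, 0, -10], "roll": 0}
    - {"translation": [0, 0, -25], "roll": 0}
    - {"translation": [0, 0, -30], "roll": 0}
    - {"translation": [0, 0, -10], "roll": 0}
    - {"translation": [0, 0, 0], "roll": 0}
    - {"translation": [0, 0, 0], "roll": 0}
  fingers: 1

```text
time: 10.55
tool_pos: [0.6044, -0.3159, 0.1579]
tool_rot: [3.141, 0.001, 1.722]
contact_force: [-0.6, 0.5, -1.3]
opening: 0.0921
grip_force: 0.0
```

```bash
python3 go.py 0.6004 -0.2606 0.083 0.1513; python3 -c "
from h import *
save('side','side1.png');save('top','top1.png')
t=cv2.imread('pics/top1.png');s=cv2.imread('pics/side1.png')
r=lambda i,x,y,w,h:cv2.resize(i[y:y+h,x:x+w],(w*4,h*4),interpolation=cv2.INTER_CUBIC)
cv2.imwrite('pics/c1.png',np.hstack([r(s,300,245,100,150)[:600],r(t,420,120,100,150)]))"
```

```text
t 10.55 pos [ 0.6044 -0.3159  0.1579] rot [3.1408e+00 7.0000e-04 1.7218e+00] open 0.0921 F [-0.6  0.5 -1.3]
now-axes dx 55.2 dy 4.4 dz 74.9 roll -0.000 | after roll dx 55.2 dy 4.4
```

View pics/c1.png

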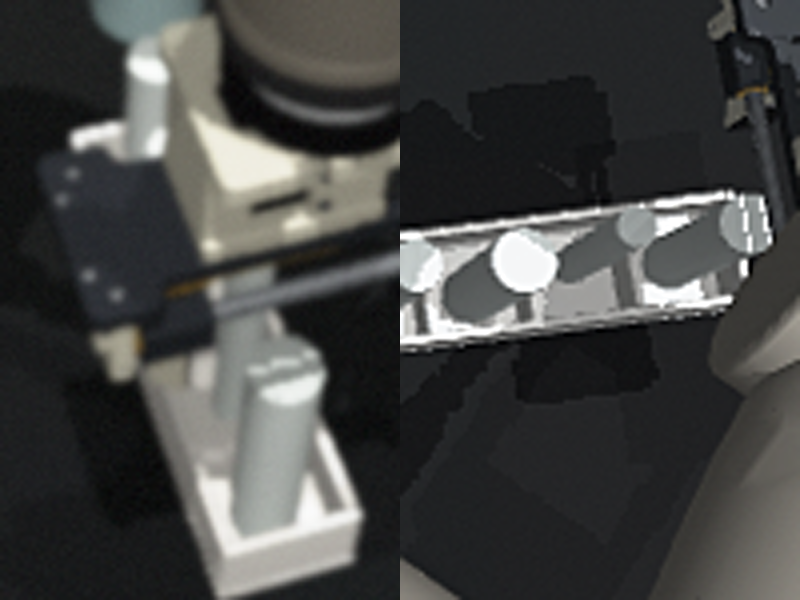

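Rod_last now stands upright in the end compartment, at about (279,430) in the left half of the crop. The thin rod is unmoved, at (479,177) in the top picture.

Request:
step_arm:
  commands:
    - {"translation": [15, 1.5, 0], "roll": 0}
    - {"translation": [25, 2, 0], "roll": 0}
    - {"translation": [15, 1, 0], "roll": 0}
    - {"translation": [0, 0, 0], "roll": 0}
    - {"translation": [0, 0, 15], "roll": 0}
    - {"translation": [0, 0, 25], "roll": 0}
    - {"translation": [0, 0, 25], "roll": 0}
    - {"translation": [0, 0, 11], "roll": 0}
    - {"translation": [0, 0, 0], "roll": 0}
    - {"translation": [0, 0, 0], "roll": 0}

```text
time: 11.48
tool_pos: [0.6002, -0.2611, 0.0808]
tool_rot: [-3.14, -0.001, 1.721]
contact_force: [1.8, -0.2, 0.1]
opening: 0.0919
grip_force: 0.0
```

Request:
step_arm:
  commands:
    - {"translation": [0, 0, 0], "roll": 0}
    - {"translation": [0, 0, 0], "roll": 0}
    - {"translation": [0, 0, 0], "roll": 0}
    - {"translation": [0, 0, 0], "roll": 0}
    - {"translation": [0, 0, 0], "roll": 0}
    - {"translation": [0, 0, 0], "roll": 0}
    - {"translation": [0, 0, 0], "roll": 0}
    - {"translation": [0, 0, 0], "roll": 0}
    - {"translation": [0, 0, 0], "roll": 0}
    - {"translation": [0, 0, 0], "roll": 0}
    - {"translation": [0, 0, 0], "roll": 0}
    - {"translation": [0, 0, 0], "roll": 0}
    - {"translation": [0, 0, 0], "roll": 0}
    - {"translation": [0, 0, 0], "roll": 0}
  fingers: 0
  grip_force: 30

```text
time: 12.65
tool_pos: [0.6005, -0.2608, 0.0814]
tool_rot: [3.142, -0.0, 1.722]
contact_force: [0.1, 0.8, -0.3]
opening: 0.0215
grip_force: 30.0
```

Request:
step_arm:
  commands:
    - {"translation": [0, 0, -10], "roll": 0}
    - {"translation": [0, 0, -25], "roll": 0}
    - {"translation": [0, 0, -30], "roll": 0}
    - {"translation": [0, 0, -30], "roll": 0}
    - {"translation": [0, 0, -30], "roll": 0}
    - {"translation": [0, 0, -30], "roll": 0}
    - {"translation": [0, 0, -15], "roll": 0}
    - {"translation": [0, 0, 0], "roll": 0}

```text
time: 13.32
tool_pos: [0.6019, -0.2615, 0.257]
tool_rot: [3.135, 0.005, 1.722]
contact_force: [0.1, 0.2, -0.4]
opening: 0.0216
grip_force: 30.0
```

Request:
step_arm:
  commands:
    - {"translation": [15, 0, 0], "roll": 0}
    - {"translation": [30, 0, 0], "roll": 0}
    - {"translation": [35, 0, 0], "roll": 0}
    - {"translation": [35, 0, 0], "roll": 0}
    - {"translation": [35, 0, 0], "roll": 0}
    - {"translation": [35, 0, 0], "roll": 0}
    - {"translation": [35, 0, 0], "roll": 0}
    - {"translation": [35, 0, 0], "roll": 0}
    - {"translation": [35, 0, 0], "roll": 0}
    - {"translation": [35, 0, 0], "roll": 0}
    - {"translation": [35, 0, 0], "roll": 0}
    - {"translation": [35, 0, 0], "roll": 0}
    - {"translation": [35, 0, 0], "roll": 0}
    - {"translation": [35, 0, 0], "roll": 0}
    - {"translation": [20, 0, 0], "roll": 0.119}
    - {"translation": [10, 0, 0], "roll": 0.119}
    - {"translation": [0, 0, 0], "roll": 0.119}
    - {"translation": [0, 0, 0], "roll": 0.119}
    - {"translation": [0, 0, 0], "roll": 0.119}
    - {"translation": [0, 0, 0], "roll": 0}

```text
time: 14.98
tool_pos: [0.5265, 0.2286, 0.2502]
tool_rot: [-3.14, 0.002, 1.123]
contact_force: [0.1, 0.2, -1.3]
opening: 0.0213
grip_force: 30.0
```

```bash
python3 -c "
from go import *
print(g2w((-75,0))); delta(*g2w((-75,0)),.0844,g[2])"
```

```text
[0.51798661 0.26246397]
t 14.9833 pos [0.5265 0.2286 0.2502] rot [-3.1398e+00  1.6000e-03  1.1229e+00] open 0.0213 F [ 0.1  0.2 -1.3]
now-axes dx 26.8 dy -22.3 dz 165.8 roll -0.004 | after roll dx 26.9 dy -22.2
```

Request:
step_arm:
  commands:
    - {"translation": [10, -8, 0], "roll": -0.004}
    - {"translation": [12, -10, 0], "roll": 0}
    - {"translation": [5, -4, 0], "roll": 0}
    - {"translation": [0, 0, 0], "roll": 0}
    - {"translation": [0, 0, 0], "roll": 0}
    - {"translation": [0, 0, 15], "roll": 0}
    - {"translation": [0, 0, 25], "roll": 0}
    - {"translation": [0, 0, 25], "roll": 0}
    - {"translation": [0, 0, 15], "roll": 0}
    - {"translation": [0, 0, 0], "roll": 0}
    - {"translation": [0, 0, 0], "roll": 0}

```text
time: 15.9
tool_pos: [0.5188, 0.2619, 0.1712]
tool_rot: [-3.141, 0.001, 1.131]
contact_force: [0.5, -0.1, -1.3]
opening: 0.0221
grip_force: 30.0
```

```bash
python3 -c "
from go import *
delta(*g2w((-75,0)),.0844,g[2])
save('top','top2.png');save('side','side2.png')
t=cv2.imread('pics/top2.png');s=cv2.imread('pics/side2.png')
r=lambda i,x,y,w,h:cv2.resize(i[y:y+h,x:x+w],(w*4,h*4),interpolation=cv2.INTER_CUBIC)
cv2.imwrite('pics/c2.png',np.hstack([r(s,265,80,100,130),r(t,190,130,100,130)]))"
```

```text
t 15.9 pos [0.5188 0.2619 0.1712] rot [-3.1407e+00  1.1000e-03  1.1309e+00] open 0.0221 F [ 0.5 -0.1 -1.3]
now-axes dx 0.1 dy -1.0 dz 86.8 roll 0.004 | after roll dx 0.1 dy -1.0
```

View pics/c2.png

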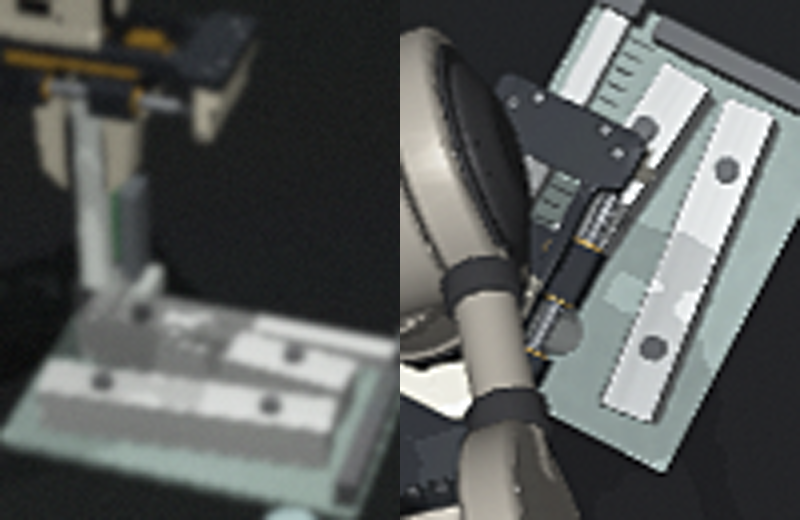

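The crop shows the rod held upright over the slot mouth, at about (95,200) in the side half and (560,330) in the top half. It is clear of both jaws and the pointer.

Request:
step_arm:
  commands:
    - {"translation": [0, -1, 20], "roll": 0}
    - {"translation": [0, 0, 18], "roll": 0}
    - {"translation": [0, 0, 5], "roll": 0}
    - {"translation": [0, 0, 5], "roll": 0}
    - {"translation": [0, 0, 5], "roll": 0}
    - {"translation": [0, 0, 0], "roll": 0}
    - {"translation": [0, 0, 0], "roll": 0}

```text
time: 16.58
tool_pos: [0.5184, 0.2631, 0.1193]
tool_rot: [3.141, -0.001, 1.131]
contact_force: [-1.0, -0.6, -1.8]
opening: 0.0214
grip_force: 30.0
```

Request:
step_arm:
  commands:
    - {"translation": [0, 0, 10], "roll": 0}
    - {"translation": [0, 0, 10], "roll": 0}
    - {"translation": [0, 0, 7], "roll": 0}
    - {"translation": [0, 0, 3], "roll": 0}
    - {"translation": [0, 0, 0], "roll": 0}
    - {"translation": [0, 0, 0], "roll": 0}
    - {"translation": [0, 0, 0], "roll": 0}

```text
time: 17.17
tool_pos: [0.5182, 0.263, 0.0887]
tool_rot: [3.141, -0.0, 1.131]
contact_force: [0.0, -0.3, -1.9]
opening: 0.0214
grip_force: 30.0
```

Request:
step_arm:
  commands:
    - {"translation": [0, 0, 2], "roll": 0}
    - {"translation": [0, 0, 1], "roll": 0}
    - {"translation": [0, 0, 0.7], "roll": 0}
    - {"translation": [0, 0, 0.5], "roll": 0}
    - {"translation": [0, 0, 0], "roll": 0}
    - {"translation": [0, 0, 0], "roll": 0}
    - {"translation": [0, 0, 0], "roll": 0}

```text
time: 17.75
tool_pos: [0.5181, 0.263, 0.0844]
tool_rot: [3.141, -0.0, 1.131]
contact_force: [0.2, 0.2, -0.4]
opening: 0.0212
grip_force: 30.0
```

Request:
step_arm:
  commands:
    - {"translation": [0, 5, 0], "roll": 0}
    - {"translation": [0, 10, 0], "roll": 0}
    - {"translation": [0, 12, 0], "roll": 0}
    - {"translation": [0, 12, 0], "roll": 0}
    - {"translation": [0, 12, 0], "roll": 0}
    - {"translation": [0, 7, 0], "roll": 0}
    - {"translation": [0, 4, 0], "roll": 0}
    - {"translation": [0, 0, 0], "roll": 0}
    - {"translation": [0, 0, 0], "roll": 0}
  grip_force: 15

```text
time: 18.5
tool_pos: [0.5748, 0.2362, 0.0845]
tool_rot: [3.14, -0.0, 1.131]
contact_force: [1.7, -0.9, 0.6]
opening: 0.0214
grip_force: 15.0
```

Request:
step_arm:
  commands:
    - {"translation": [0, 3, 0], "roll": 0}
    - {"translation": [0, 3, 0], "roll": 0}
    - {"translation": [0, 3, 0], "roll": 0}
    - {"translation": [0, 3, 0], "roll": 0}
    - {"translation": [0, 0, 0], "roll": 0}
    - {"translation": [0, 0, 0], "roll": 0}

```text
time: 19.0
tool_pos: [0.5853, 0.2313, 0.0844]
tool_rot: [3.141, -0.0, 1.131]
contact_force: [-0.0, 0.9, 2.1]
opening: 0.022
grip_force: 15.0
```

Request:
step_arm:
  commands:
    - {"translation": [0, 3, 0], "roll": 0}
    - {"translation": [0, 3, 0], "roll": 0}
    - {"translation": [0, 3, 0], "roll": 0}
    - {"translation": [0, 3, 0], "roll": 0}
    - {"translation": [0, 0, 0], "roll": 0}
    - {"translation": [0, 0, 0], "roll": 0}

```text
time: 19.5
tool_pos: [0.5964, 0.226, 0.0844]
tool_rot: [3.141, -0.0, 1.13]
contact_force: [-0.2, 1.0, 2.2]
opening: 0.0218
grip_force: 15.0
```

Request:
step_arm:
  commands:
    - {"translation": [0, 2, 0], "roll": 0}
    - {"translation": [0, 2, 0], "roll": 0}
    - {"translation": [0, 2, 0], "roll": 0}
    - {"translation": [0, 2, 0], "roll": 0}
    - {"translation": [0, 0, 0], "roll": 0}
    - {"translation": [0, 0, 0], "roll": 0}

```text
time: 20.0
tool_pos: [0.6033, 0.2228, 0.0844]
tool_rot: [3.141, -0.0, 1.131]
contact_force: [-2.2, 1.2, 3.8]
opening: 0.0215
grip_force: 15.0
```

Request:
step_arm:
  commands:
    - {"translation": [0, 2, 0], "roll": 0}
    - {"translation": [0, 2, 0], "roll": 0}
    - {"translation": [0, 2, 0], "roll": 0}
    - {"translation": [0, 0, 0], "roll": 0}
    - {"translation": [0, 0, 0], "roll": 0}

```text
time: 20.42
tool_pos: [0.608, 0.2202, 0.0843]
tool_rot: [-3.141, 0.001, 1.131]
contact_force: [-3.8, -0.2, 5.2]
opening: 0.0217
grip_force: 15.0
```

Request:
step_arm:
  commands:
    - {"translation": [0, 2, 0], "roll": 0}
    - {"translation": [0, 2, 0], "roll": 0}
    - {"translation": [0, 0, 0], "roll": 0}
    - {"translation": [0, 0, 0], "roll": 0}

```text
time: 20.75
tool_pos: [0.6113, 0.2184, 0.0843]
tool_rot: [-3.14, 0.001, 1.131]
contact_force: [-4.1, -0.5, 6.1]
opening: 0.0215
grip_force: 15.0
```

Request:
step_arm:
  commands:
    - {"translation": [-0.5, 2, -0.2], "roll": 0}
    - {"translation": [-0.5, 2, 0], "roll": 0}
    - {"translation": [0, 0, 0], "roll": 0}
    - {"translation": [0, 0, 0], "roll": 0}

```text
time: 21.08
tool_pos: [0.6154, 0.2157, 0.0843]
tool_rot: [3.141, 0.0, 1.131]
contact_force: [-2.6, -0.8, 3.4]
opening: 0.0216
grip_force: 15.0
```

Request:
step_arm:
  commands:
    - {"translation": [-0.3, 2, 0], "roll": 0}
    - {"translation": [0, 0, 0], "roll": 0}
    - {"translation": [0, 2, 0], "roll": 0}
    - {"translation": [0, 0, 0], "roll": 0}
    - {"translation": [0, 0, 0], "roll": 0}

```text
time: 21.5
tool_pos: [0.6187, 0.2138, 0.0844]
tool_rot: [-3.141, 0.0, 1.131]
contact_force: [-2.7, -1.7, 2.3]
opening: 0.0217
grip_force: 15.0
```

Request:
step_arm:
  commands:
    - {"translation": [-0.2, 1.5, 0], "roll": 0}
    - {"translation": [0, 0, 0], "roll": 0}
    - {"translation": [0, 1.5, 0], "roll": 0}
    - {"translation": [0, 0, 0], "roll": 0}
    - {"translation": [0, 0, 0], "roll": 0}

```text
time: 21.92
tool_pos: [0.62, 0.2131, 0.0844]
tool_rot: [-3.138, 0.001, 1.131]
contact_force: [-7.5, 1.0, 6.5]
opening: 0.0216
grip_force: 15.1
```

Request:
step_arm:
  commands:
    - {"translation": [0, 1, 0], "roll": 0}
    - {"translation": [0, 0, 0], "roll": 0}
    - {"translation": [0, 1, 0], "roll": 0}
    - {"translation": [0, 0, 0], "roll": 0}
    - {"translation": [0, 0, 0], "roll": 0}

```text
time: 22.33
tool_pos: [0.6212, 0.2126, 0.0845]
tool_rot: [-3.137, 0.001, 1.131]
contact_force: [-9.8, 2.0, 6.5]
opening: 0.0221
grip_force: 15.3
```

Request:
step_arm:
  commands:
    - {"translation": [0, 0, 0], "roll": 0}
    - {"translation": [0, 1, 0], "roll": 0}
    - {"translation": [0, 0, 0], "roll": 0}
    - {"translation": [0, 1, 0], "roll": 0}
    - {"translation": [0, 0, 0], "roll": 0}
    - {"translation": [0, 0, 0], "roll": 0}
  grip_force: 35

```text
time: 22.83
tool_pos: [0.6213, 0.2125, 0.0845]
tool_rot: [-3.134, 0.002, 1.131]
contact_force: [-14.3, 4.1, 10.8]
opening: 0.0215
grip_force: 35.2
```

Request:
step_arm:
  commands:
    - {"translation": [0, 1, 0], "roll": 0}
    - {"translation": [0, 0, 0], "roll": 0}
    - {"translation": [0, 1, 0], "roll": 0}
    - {"translation": [0, 0, 0], "roll": 0}
    - {"translation": [0, 0, 0], "roll": 0}

```text
time: 23.25
tool_pos: [0.6222, 0.2121, 0.0845]
tool_rot: [-3.132, 0.002, 1.131]
contact_force: [-17.4, 4.0, 11.9]
opening: 0.0217
grip_force: 35.4
```

Request:
step_arm:
  commands:
    - {"translation": [0, 1, 0], "roll": 0}
    - {"translation": [0, 1, 0], "roll": 0}
    - {"translation": [0, 0, 0], "roll": 0}
    - {"translation": [0, 0, 0], "roll": 0}

```text
time: 23.58
tool_pos: [0.6231, 0.2117, 0.0845]
tool_rot: [-3.13, 0.003, 1.132]
contact_force: [-20.1, 6.4, 14.4]
opening: 0.0221
grip_force: 35.7
```

Request:
step_arm:
  commands:
    - {"translation": [0, -2, 0], "roll": 0}
    - {"translation": [0, -2, 0], "roll": 0}
    - {"translation": [0, 0, 0], "roll": 0}
    - {"translation": [0, 0, 0], "roll": 0}

```text
time: 23.92
tool_pos: [0.6218, 0.2123, 0.0845]
tool_rot: [-3.135, 0.002, 1.131]
contact_force: [-13.6, 3.6, 9.1]
opening: 0.0217
grip_force: 35.1
```

Request:
step_arm:
  commands:
    - {"translation": [0, -2, 0], "roll": 0}
    - {"translation": [0, -2, 0], "roll": 0}
    - {"translation": [0, -2, 0], "roll": 0}
    - {"translation": [0, 0, 0], "roll": 0}
    - {"translation": [0, 0, 0], "roll": 0}

```text
time: 24.33
tool_pos: [0.6202, 0.213, 0.0845]
tool_rot: [3.14, -0.0, 1.131]
contact_force: [-0.8, -2.5, 0.1]
opening: 0.0215
grip_force: 35.0
```

Request:
step_arm:
  commands:
    - {"translation": [0, 0, 0], "roll": 0}
    - {"translation": [0, 0, 0], "roll": 0}
    - {"translation": [0, 0, 0], "roll": 0}
    - {"translation": [0, 0, 0], "roll": 0}
    - {"translation": [0, 0, 0], "roll": 0}
  fingers: 0.5

```text
time: 24.75
tool_pos: [0.6197, 0.2136, 0.0846]
tool_rot: [3.141, -0.001, 1.131]
contact_force: [0.1, 0.0, -0.0]
opening: 0.0454
grip_force: 0.0
```

Request:
step_arm:
  commands:
    - {"translation": [0, 0, 0], "roll": 0}
    - {"translation": [0, 0, 0], "roll": 0}
    - {"translation": [0, 0, 0], "roll": 0}
    - {"translation": [0, 0, 0], "roll": 0}
    - {"translation": [0, 0, 0], "roll": 0}
    - {"translation": [0, 0, 0], "roll": 0}
  fingers: 0
  grip_force: 5

```text
time: 25.25
tool_pos: [0.6197, 0.2134, 0.0846]
tool_rot: [3.141, -0.0, 1.131]
contact_force: [0.8, 0.3, -0.1]
opening: 0.022
grip_force: 5.0
```

Request:
step_arm:
  commands:
    - {"translation": [0, 0, 0], "roll": 0}
    - {"translation": [0, 0, 0], "roll": 0}
    - {"translation": [0, 0, 0], "roll": 0}
    - {"translation": [0, 0, 0], "roll": 0}
    - {"translation": [0, 0, -10], "roll": 0}
    - {"translation": [0, 0, -20], "roll": 0}
    - {"translation": [0, 0, -30], "roll": 0}
    - {"translation": [0, 0, -25], "roll": 0}
    - {"translation": [0, 0, -10], "roll": 0}
    - {"translation": [20, -25, 0], "roll": 0}
    - {"translation": [25, -35, 0], "roll": 0}
    - {"translation": [25, -35, 0], "roll": 0}
    - {"translation": [10, -15, 0], "roll": 0}
    - {"translation": [0, 0, 0], "roll": 0}
    - {"translation": [0, 0, 0], "roll": 0}
  fingers: 1

```text
time: 26.5
tool_pos: [0.5547, 0.3311, 0.1793]
tool_rot: [-3.142, 0.001, 1.133]
contact_force: [0.6, -1.0, -0.3]
opening: 0.0918
grip_force: 0.0
```

```bash
python3 -c "
from go import *
delta(*g2w((-79,80)),.081,g[2])
s=observe()['tool_pos'];print(w2g(s))
save('top','top3.png');save('side','side3.png')
t=cv2.imread('pics/top3.png');s=cv2.imread('pics/side3.png')
for n,P in (('side',[*g2w((38.6,-.8)),.138]),('top',[*g2w((38.6,-.8)),.138]),('side',[*g2w((-79,80)),.117])): print(n,proj(n,P).round(1))
r=lambda i,x,y,w,h:cv2.resize(i[y:y+h,x:x+w],(w*4,h*4),interpolation=cv2.INTER_CUBIC)
cv2.imwrite('pics/c3.png',np.hstack([r(s,275,80,100,130),r(t,190,120,100,130)]))"
```

```text
t 26.5 pos [0.5547 0.3311 0.1793] rot [-3.1415e+00  6.0000e-04  1.1331e+00] open 0.0918 F [ 0.6 -1.  -0.3]
now-axes dx 2.3 dy -7.7 dz 98.3 roll 0.006 | after roll dx 2.3 dy -7.7
[-71.3  77.7]
side [[331.2 145. ]]
top [[251.8 163.6]]
side [[297.2 126.3]]
```

View pics/c3.png

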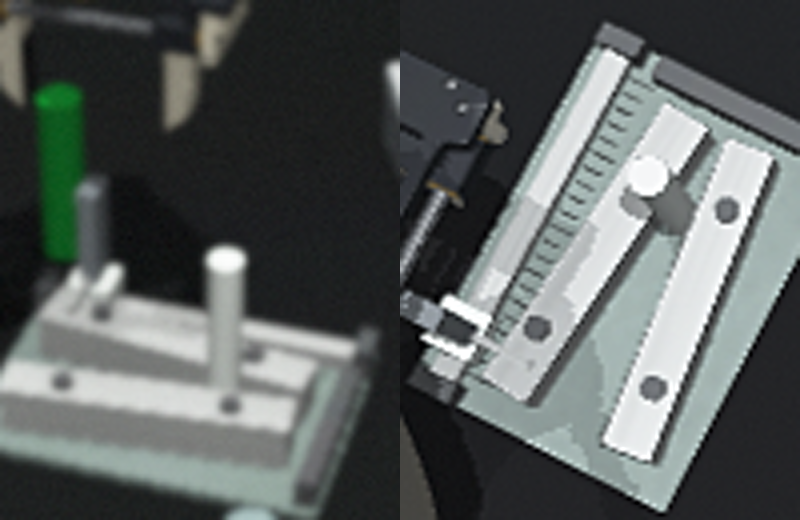

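The thin rod stands upright, wedged between the jaws, with its top at (252,164) in the top picture against (251.8,163.6) predicted. The cursor tab is at (298,126) in the side picture, as predicted.

Request:
step_arm:
  commands:
    - {"translation": [2.3, -7, 10], "roll": 0.004}
    - {"translation": [0, 0, 25], "roll": 0}
    - {"translation": [0, 0, 25], "roll": 0}
    - {"translation": [0, 0, 20], "roll": 0}
    - {"translation": [0, 0, 12], "roll": 0}
    - {"translation": [0, 0, 4], "roll": 0}
    - {"translation": [0, 0, 0], "roll": 0}
    - {"translation": [0, 0, 0], "roll": 0}

```text
time: 27.27
tool_pos: [0.5511, 0.3352, 0.0845]
tool_rot: [3.141, -0.001, 1.126]
contact_force: [-0.4, 0.0, -0.0]
opening: 0.0917
grip_force: 0.0
```

Request:
step_arm:
  commands:
    - {"translation": [0, 0, 0], "roll": 0}
    - {"translation": [0, 0, 0], "roll": 0}
    - {"translation": [0, 0, 0], "roll": 0}
    - {"translation": [0, 0, 0], "roll": 0}
    - {"translation": [0, 0, 0], "roll": 0}
    - {"translation": [0, 0, 0], "roll": 0}
    - {"translation": [0, 0, 0], "roll": 0}
    - {"translation": [0, 0, 0], "roll": 0}
    - {"translation": [0, 0, 0], "roll": 0}
    - {"translation": [0, 0, 0], "roll": 0}
    - {"translation": [0, 0, 0], "roll": 0}
    - {"translation": [0, 0, 0], "roll": 0}
    - {"translation": [0, 0, 0], "roll": 0}
    - {"translation": [0, 0, 0], "roll": 0}
  fingers: 0
  grip_force: 25

```text
time: 28.43
tool_pos: [0.5499, 0.3355, 0.0835]
tool_rot: [-3.141, -0.0, 1.127]
contact_force: [-0.4, 0.2, -0.2]
opening: 0.0135
grip_force: 25.0
```

```bash
python3 -c "
from go import *
delta(*g2w((38.3,80)),.082,g[2])
s=observe()['tool_pos'];print(w2g(s),g[2])"
```

```text
t 28.4333 pos [0.5499 0.3355 0.0835] rot [-3.1412 -0.      1.1265] open 0.0135 F [-0.4  0.2 -0.2]
now-axes dx 0.4 dy 115.8 dz 1.5 roll -0.001 | after roll dx 0.3 dy 115.8
[-77.5  79.7] -0.4435392172203013
```

Request:
step_arm:
  commands:
    - {"translation": [0, 3, 0], "roll": 0}
    - {"translation": [0, 6, 0], "roll": 0}
    - {"translation": [0, 9, 0], "roll": 0}
    - {"translation": [0, 10, 0], "roll": 0}
    - {"translation": [0, 10, 0], "roll": 0}
    - {"translation": [0, 10, 0], "roll": 0}
    - {"translation": [0, 10, 0], "roll": 0}
    - {"translation": [0, 10, 0], "roll": 0}
    - {"translation": [0, 10, 0], "roll": 0}
    - {"translation": [0, 10, 0], "roll": 0}
    - {"translation": [0, 10, 0], "roll": 0}
    - {"translation": [0, 8, 0], "roll": 0}
    - {"translation": [0, 5, 0], "roll": 0}
    - {"translation": [0, 2, 0], "roll": 0}
    - {"translation": [0, 0, 0], "roll": 0}
    - {"translation": [0, 0, 0], "roll": 0}
    - {"translation": [0, 0, 0], "roll": 0}

```text
time: 29.85
tool_pos: [0.6532, 0.2856, 0.0835]
tool_rot: [3.14, 0.0, 1.126]
contact_force: [-1.4, -5.4, 1.2]
opening: 0.0137
grip_force: 25.0
```

```bash
python3 -c "
from go import *
delta(*g2w((38.3,80)),.082,g[2])
s=observe()['tool_pos'];print(w2g(s)); d=s[:2]-[.5499,.3355];print('rail yaw',np.arctan2(d[1],d[0]))
u=d/np.linalg.norm(d)
for rod in ([.6197,.2134],[.6202,.2130]): print('along rail to go mm',(np.array(rod)-s[:2])@u*1000)"
```

```text
t 29.85 pos [0.6532 0.2856 0.0835] rot [3.1397e+00 5.0000e-04 1.1263e+00] open 0.0137 F [-1.4 -5.4  1.2]
now-axes dx 1.0 dy 1.1 dz 1.5 roll -0.001 | after roll dx 1.0 dy 1.1
[37.2 79. ]
rail yaw -0.44970710652371054
along rail to go mm 1.2296691821876946
along rail to go mm 1.8538371254855321
```

Request:
step_arm:
  commands:
    - {"translation": [-1, 1.5, 0], "roll": 0}
    - {"translation": [0, 0, 0], "roll": 0}
    - {"translation": [0, 0, 0], "roll": 0}
    - {"translation": [0, 0, 0], "roll": 0}

```text
time: 30.18
tool_pos: [0.6537, 0.2853, 0.0835]
tool_rot: [3.14, -0.001, 1.127]
contact_force: [0.4, -1.6, 0.1]
opening: 0.0142
grip_force: 25.0
```

```bash
python3 -c "
from go import *
s=observe()['tool_pos'];print(s,observe()['contact_force']); d=s[:2]-[.5499,.3355];print('rail yaw',np.arctan2(d[1],d[0]))
u=d/np.linalg.norm(d)
for rod in ([.6197,.2134],[.6202,.2130]): print('along rail to go mm',(np.array(rod)-s[:2])@u*1000)"
```

```text
[0.6536764  0.28532674 0.08354755] [ 0.3990478  -1.5612399   0.05291043]
rail yaw -0.45034013263440514
along rail to go mm 0.7187569773872762
along rail to go mm 1.343015241691177
```

Request:
step_arm:
  commands:
    - {"translation": [-0.5, 1, 0], "roll": 0}
    - {"translation": [0, 0.3, 0], "roll": 0}
    - {"translation": [0, 0, 0], "roll": 0}
    - {"translation": [0, 0, 0], "roll": 0}

```text
time: 30.52
tool_pos: [0.6539, 0.2851, 0.0836]
tool_rot: [-3.141, -0.001, 1.127]
contact_force: [-0.9, 4.1, -0.5]
opening: 0.0137
grip_force: 25.0
```

Request:
step_arm:
  commands:
    - {"translation": [0, 0, 0], "roll": 0}
    - {"translation": [0, 0, 0], "roll": 0}
    - {"translation": [0, 0, 0], "roll": 0}
    - {"translation": [0, 0, 0], "roll": 0}
    - {"translation": [0, 0, 0], "roll": 0}
    - {"translation": [0, 0, 0], "roll": 0}
    - {"translation": [0, 0, 0], "roll": 0}
    - {"translation": [0, 0, 0], "roll": 0}
    - {"translation": [0, 0, -10], "roll": 0}
    - {"translation": [0, 0, -25], "roll": 0}
    - {"translation": [0, 0, -30], "roll": 0}
    - {"translation": [0, 0, -30], "roll": 0}
    - {"translation": [0, 0, -10], "roll": 0}
    - {"translation": [0, 0, 0], "roll": 0}
  fingers: 1

```text
time: 31.68
tool_pos: [0.6556, 0.2848, 0.1934]
tool_rot: [3.136, -0.005, 1.127]
contact_force: [-0.3, 0.3, 0.6]
opening: 0.0914
grip_force: 0.0
```

Request:
step_arm:
  commands:
    - {"translation": [25, -15, 0], "roll": 0}
    - {"translation": [25, -25, 0], "roll": 0}
    - {"translation": [25, -30, 0], "roll": 0}
    - {"translation": [20, -30, 0], "roll": 0}
    - {"translation": [20, -30, 0], "roll": 0}
    - {"translation": [10, -30, 0], "roll": 0}
    - {"translation": [0, -15, 0], "roll": 0}
    - {"translation": [0, 0, 0], "roll": 0}

```text
time: 32.35
tool_pos: [0.5455, 0.475, 0.1866]
tool_rot: [-3.139, 0.003, 1.132]
contact_force: [-0.0, -0.6, 0.4]
opening: 0.0918
grip_force: 0.0
```

```bash
python3 -c "
from go import *
save('top','top4.png');save('side','side4.png')
t=cv2.imread('pics/top4.png');s=cv2.imread('pics/side4.png')
r=lambda i,x,y,w,h:cv2.resize(i[y:y+h,x:x+w],(w*5,h*5),interpolation=cv2.INTER_CUBIC)
a=r(s,290,100,75,115);b=r(t,205,110,80,115)
cv2.imwrite('pics/c4.png',np.hstack([a,b]))"
```

```text
(no output)
```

View pics/c4.png

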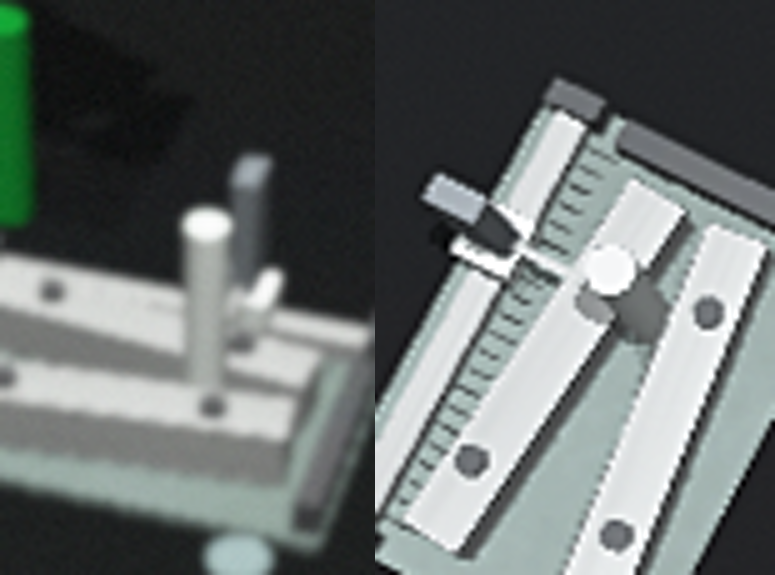

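```bash
python3 -c "
from go import *
c=lambda x,y:((x-375+.5)/5+205-.5,(y+.5)/5+110-.5)
R=ray('top',c(610,270),.138);T=ray('top',c(453,196),.117);Q=ray('top',c(578,272),.048)
S=ray('side',(290+207/5,100+225/5),.138);U=ray('side',(290+253/5,100+163/5),.117)
u=np.array([np.cos(-.4505),np.sin(-.4505)])
for n,p in zip(['rod','tab','ptr~','rod side','tab side'],[R,T,Q,S,U]): print(n,p.round(4),'rel rod grip',((p[:2]-[.6199,.2133])@u*1000).round(1))
print('cursor grip',((np.array([.6539,.2851])-[.6199,.2133])@u*1000).round(2))"
```

```text
rod [0.6202 0.2133 0.138 ] rel rod grip 0.3
tab [0.656  0.2865 0.117 ] rel rod grip 0.6
ptr~ [0.6377 0.2443 0.048 ] rel rod grip 2.5
rod side [0.6208 0.2128 0.138 ] rel rod grip 1.0
tab side [0.6578 0.2919 0.117 ] rel rod grip -0.1
cursor grip -0.66
```

All measurements agree that the pointer is level with the rod to within about 1 mm, and the arm is clear of everything. Handing in.

```bash
python3 -c "
from cell import *
print(hand_in())"
```

```text
the job is handed in; nothing more can be done
None
```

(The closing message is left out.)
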